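# Reset the bench power box behind its push-latch flap

## Task

The bench power box has tripped. Press its push-latch flap so that it pops open, press the round reset button under it all the way in, then push the flap back down and press it until it latches, so that it stays flush when you let go. Use only the fingertips or the outside of the fingers: do not pick up, tip or shove the box, and leave the other things on the bench where they are.

Things in the scene. Friction and masses are not known exactly. Their poses are not given: they have to be found in the camera images.
- power_box: loose grey bench power box, wooden cheeks, rubber feet, 2 to 3.3 kg, 170 mm (its x) by 138 (its y) by 60 high. Origin: centre of its underside, z up; its -x side roughly faces the robot. In its top a well (box x -70 to -18 mm, y -44 to 44) is covered by the flap. The top behind the hinge (x above -18) is flat.
- flap (a joint): angle (rad) of the bare-metal flap over the well, hinged along box y at box x -18 mm, 60 mm up. 0: latched, flush. Push-push latch: pressed to beyond -0.045 it releases, and a spring (3 N at the mark) swings it to its stop at 1.25 within 1.5 s as the finger withdraws; pushed down again (up to 8 N at the mark) to beyond -0.045 it stays at 0; one more press releases it again. It bottoms at -0.09 (3.6 mm at the mark).
- flap_press (a point): pressing mark, an 18 mm dark disc on the flap's outer face, 40 mm from the hinge, 10 from the free edge, mid-width; box x -58 mm, 60 mm up when shut. z: the flap's outward normal. Flap: 50 mm long (box x) by 84 wide by 4 thick. Open, its free edge is 47 mm above the box top at box x -34 mm; it shuts towards box -x and down, pushed on its outer face from the hinge side.
- button_top (a point): centre of the top of the round steel reset button, 22 mm across, under the flap: box x -53 mm, y 0, 50 mm up (10 mm below the box top). Its black collar is 33 mm across, 40 mm up; the well's floor is 28 mm up.
- reset_button (a joint): how far the reset button is pressed, m: 0 released, 0.004 all the way in (downwards). Springs back; needs 1.5 N to start and 3.5 N at the bottom.
- glue_bottle: bystander: small glue bottle, 36 mm across, 88 mm high, beside the box. Origin under its centre.
- model_house: bystander: small wooden model house, 58 x 46 x 40 mm, beside the box. Origin under its centre.
- offcut_long: bystander: wood offcut 20 x 62 x 18 mm, before the box. Origin under its centre.
- offcut_square: bystander: wood offcut 32 x 32 x 14 mm, behind the box. Origin under its centre.
- clamp: bystander: small dark steel clamp lying flat, 86 x 48 x 12 mm, beside the box. Origin on the bench near its middle.
- sanding_block: bystander: cork sanding block, 60 x 34 x 27 mm, near the box. Origin under its centre.
- pencil_tin: bystander: metal tin of pencils, 68 mm across, 175 mm high with the pencils. Origin under its centre.
- tape_roll: bystander: roll of paper tape lying flat, 90 mm across, 24 mm high. Origin under its centre.

How it is judged:
By the outcome, as a careful person would: the job done as asked, in the order asked, and still so for the second after the job is handed in, with the robot touching nothing.
It also fails if it takes over 45 s, if anything falls off the work surface, if the arm or the gripper's body presses on something with over 40 N, if the wrist force passes 120 N, or if a joint passes its speed limit or range.

## Robot

A 6-joint arm with a two-finger parallel gripper is mounted at the origin on the work surface. World frame = base frame: x ahead of the robot, y to its left, z up, the work surface at z = 0. Lengths are in m, angles in rad, forces in N, time in s.
With the tool pointing down it reaches from about 0.35 to 0.975 m from the base axis. Payload 4.9 kg.
Tool frame: the origin (TCP) lies midway between the tips of the shut fingers; the grasp point (between the pads) lies 19 mm behind it; z points along the fingers, x is the direction in which the jaws open and shut, and the axes are right-handed (so a half turn about z gives the same grasp; the last joint's range is limited). The gripper opens to 85 mm and grips with 20 to 120 N. Pads are 22 mm wide; open, the fingers measure 114 mm over their backs; the gripper's body (76 mm by 85 mm) begins 54 mm behind the grasp point. The pads swing forward as they close: fully open they stand 13 mm farther back than shut.
Start: joints at [1.004, 0.053, 1.613, -0, 1.476, -0.119], TCP at [0.271, 0.563, 0.231] pointing down, gripper open.
Joint ranges: [-3.01, 3.01], [-1.01, 2.22], [0.06, 2.58], [-1.02, 4.17], [0.09, 2.62], [-3.14, 3.14]. Speed limits (rad/s): [2.57, 2.57, 3.14, 3.14, 3.14, 3.14].

## Interface

Orientations are given as a rotation vector (axis times angle).
In Python, from station import ctrl gives the robot as it stands.
- The arm moves only by the tool step_arm, never from a script. Its argument "increments" is text: rows parted by semicolons, each of 6 numbers parted by spaces: the shift along the tool's x, y, z as a fraction of full scale, then the turn, a rotation vector about the tool's x, y, z as a fraction of full scale. In form: x y z rx ry rz; .... A call has 1 to 12 rows; each row shifts and turns the commanded pose from where the row before left it, along the tool's axes as they then stand; what a row does not reach is not made up. Full scale, the value 1, is 0.025 m for a shift and 0.1 rad for a turn. A row lasts 1/12 s, in which the tool goes at most 41.7 mm and 7.16 degrees, less where a joint would pass 70% of its speed; a pose out of reach is approached as far as the arm can. A call with a number of a shift or a turn outside -1 to 1 is refused whole. A call with a gripper value outside its range is refused whole. "fingers" is the opening, from -1 (shut) to 1 (fully open), so that 0 is half open, set as the call begins (left out, the last holds). The fingers move at their own pace and stop on an object; "newtons" is the grip in N (left out, the last holds). Time passes only in rows, so rows that do not move let the fingers close. It gives the time, the measured TCP pose, the force and the opening at its end, in the units of the state.
- ctrl.get_obs(): the state, without advancing time (a new reading comes with each control period).
- ctrl.get_image(name): name is "scene" or "top" or "wrist"; returns a dict with "pixels" (420x560x3 uint8, red, green, blue), "intrinsics" (3x3 intrinsics, pixels), "distortion" ([k1, k2, p1, p2, k3] as OpenCV has them; the pictures are not rectified), "eye" and "orientation" of the camera in the world. Camera axes: x right, y down, z forward; pixel columns grow to the right and rows downward; lengths in m; the calibration is good to about 2 mm. A picture is of the moment at which its call begins. There is no depth.
- ctrl.finish_job(): hands the job in, once; it reports no verdict.
The state is a dict: "t": time; "q": joint angles; "dq": joint speeds; "effort": joint torques, N m; "tool_pos": TCP position; "tool_rot": TCP orientation; "contact_force": force on the tool from outside, world axes, zero at the start; "wrist_torque": the same for the moment, N m; "opening": finger opening in m.
Only numpy, scipy, OpenCV 4.12 (cv2) and the standard library are available. Lean on these libraries where they do the work, as an engineer would, in place of code of your own. Each camera call takes 0.05 s, during which the arm holds its last target.

## Working session

There is one attempt and no reset: what is moved stays moved. The work goes in short steps, Python scripts to look and compute and a tool call to move; the robot and the scene stay as the last step left them, time stands still between calls to the robot, and variables do not carry over. Pictures are saved under pics/ and viewed, and the job is handed in when it is done.

Besides the shell and the picture viewer there is one more tool, called after "Request:" as name(argument=value, ...) on one line, values as JSON. step_arm: Moves the arm, as the interface text tells. Shift numbers are shares of 0.025 m and turn numbers shares of 0.1 rad, none past 1 either way. Its arguments: {"type":"object","properties":{"increments":{"type":"string"},"fingers":{"type":"number"},"newtons":{"type":"number"}},"required":["increments"]}

```bash
ls; mkdir -p pics; python3 - <<'E'
from station import ctrl
import cv2
o=ctrl.get_obs(); print(o)
for n in ["scene","top","wrist"]:
    im=ctrl.get_image(n); cv2.imwrite(f"pics/{n}0.png",im["pixels"][:,:,::-1]); print(n,im["intrinsics"],im["distortion"],im["eye"],im["orientation"])
E
```

```text
pics
{'t': 0.0, 'q': array([ 1.00397994e+00,  5.33168912e-02,  1.61430009e+00, -1.97057916e-05,
        1.47600378e+00, -1.19027595e-01]), 'dq': array([ 0.0027273 , -0.00012736,  0.00066391, -0.00022503, -0.00166357,
       -0.00040343]), 'effort': array([ 4.02487121e-04, -3.93700433e+01, -3.70159650e+01, -1.63366867e-04,
        7.37683353e-03, -1.31318956e-05]), 'tool_pos': array([0.27028943, 0.56283674, 0.23008416]), 'tool_rot': array([ 2.65846524,  1.67230138, -0.00286493]), 'contact_force': array([ 0.82133235, -1.18384504, -0.51870118]), 'wrist_torque': array([-0.00135393, -0.01174463, -0.0010401 ]), 'opening': 0.08563135277238401}
scene [[427.98120964   0.         286.07758784]
 [  0.         427.98120964 207.85326379]
 [  0.           0.           1.        ]] [0.0395756 0.        0.        0.        0.       ] [1.17781932 0.41209346 0.96511258] [-1.24264319 -2.40293751  0.8390694 ]
top [[405.075092     0.         281.72819247]
 [  0.         405.075092   204.04407615]
 [  0.           0.           1.        ]] [0.00926596 0.         0.         0.         0.        ] [ 0.49009827 -0.0130464   1.32050275] [-2.14072697  2.20322762 -0.05116023]
wrist [[362.22865349   0.         280.51960008]
 [  0.         362.22865349 209.87968568]
 [  0.           0.           1.        ]] [0.00468242 0.         0.         0.         0.        ] [0.21204632 0.58985007 0.37231989] [2.46688363 1.55027285 0.20191972]
```

View pics/scene0.png

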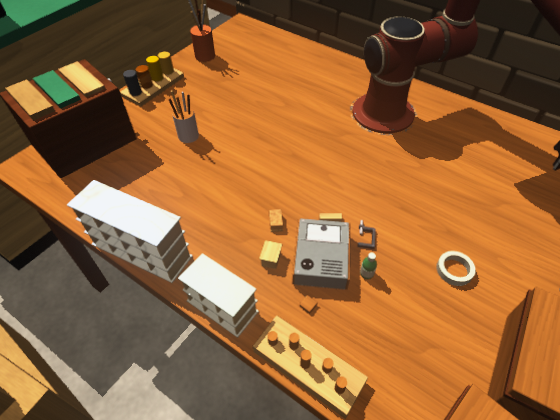

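View pics/top0.png

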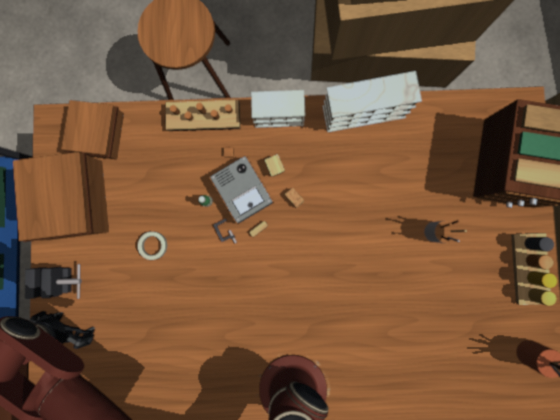

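View pics/wrist0.png

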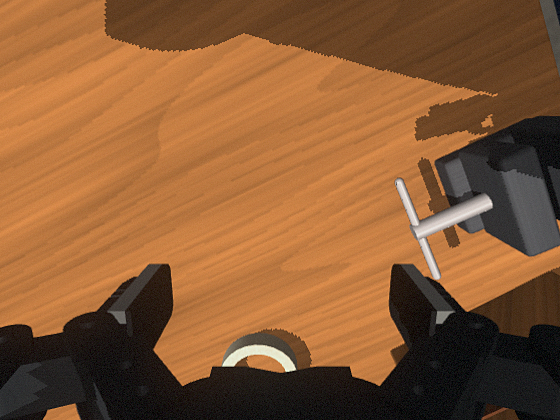

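The top view shows the box near (241,190), rotated, with the bright flap at its lower right. In the scene view it is near (322,250), with the flap at (323,233). I'll enlarge both.

```bash
python3 - <<'E'
import cv2
a=cv2.imread("pics/top0.png")[140:250,185:315]; b=cv2.imread("pics/scene0.png")[200:320,250:400]
cv2.imwrite("pics/topc.png",cv2.resize(a,None,fx=5,fy=5,interpolation=cv2.INTER_CUBIC))
cv2.imwrite("pics/scenec.png",cv2.resize(b,None,fx=5,fy=5,interpolation=cv2.INTER_CUBIC))
E
```

```text
(no output)
```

View pics/topc.png

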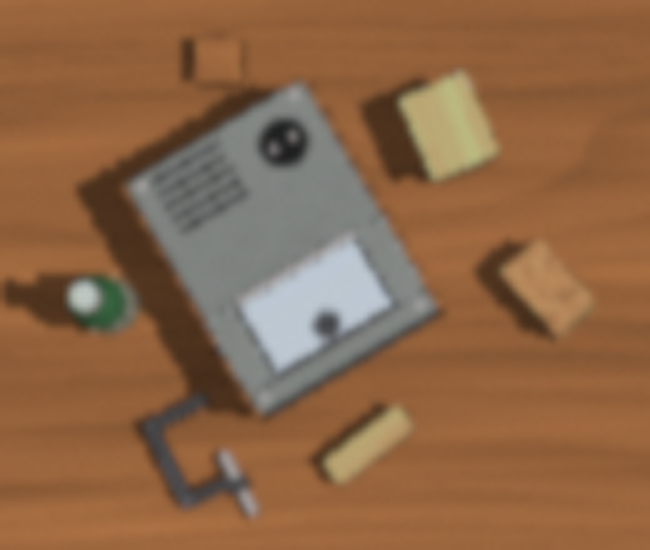

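View pics/scenec.png

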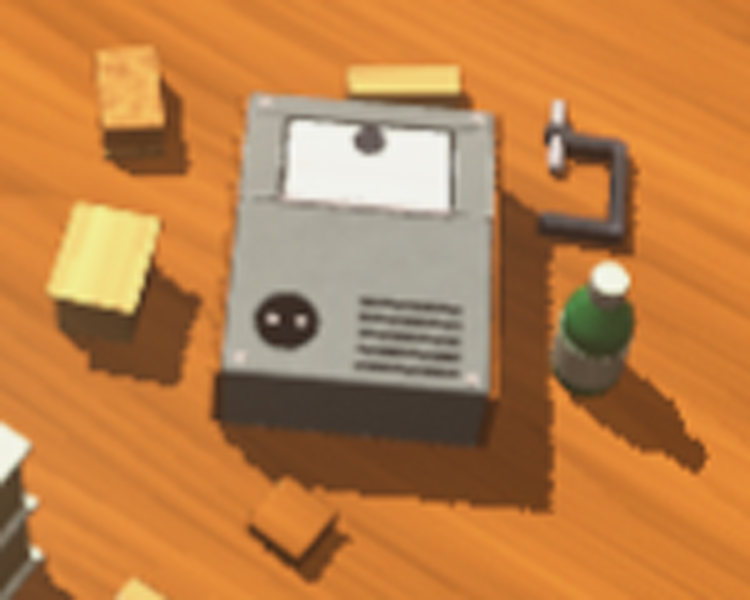

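The crops show the shut flap (white) with its dark mark at top-crop (326,323) and scene-crop (369,138). Next I'll measure by mask and by ray onto z=0.06.

```bash
cat > h.py <<'E'
import numpy as np, cv2
from scipy.spatial.transform import Rotation as R
def ray(im,uv):
    p=cv2.undistortPoints(np.array(uv,float).reshape(-1,1,2),im["intrinsics"],np.array(im["distortion"]))[:,0]
    d=np.c_[p,np.ones(len(p))]@R.from_rotvec(im["orientation"]).as_matrix().T
    return np.array(im["eye"]),d
def onz(im,uv,z):
    e,d=ray(im,uv); return e+d*((z-e[2])/d[:,2])[:,None]
def proj(im,P):
    Rm=R.from_rotvec(im["orientation"]).as_matrix()
    r=cv2.Rodrigues(Rm.T)[0]; t=-Rm.T@im["eye"]
    return cv2.projectPoints(np.array(P,float).reshape(-1,3),r,t,im["intrinsics"],np.array(im["distortion"]))[0][:,0]
E
python3 - <<'E'
from h import *
from station import ctrl
for n,(r0,r1,c0,c1),thr in [("top",(185,218,230,266),150),("scene",(220,246,302,345),215)]:
    im=ctrl.get_image(n); px=im["pixels"].astype(int)
    m=np.zeros(px.shape[:2],np.uint8); sub=px[r0:r1,c0:c1].min(2); m[r0:r1,c0:c1]=(sub>thr)
    k,l,st,_=cv2.connectedComponentsWithStats(m); i=1+np.argmax(st[1:,4]); m=(l==i).astype(np.uint8)
    c=max(cv2.findContours(m,0,1)[0],key=cv2.contourArea)
    hull=cv2.convexHull(c)
    P=onz(im,hull[:,0].astype(float),0.06)[:,:2]
    rc=cv2.minAreaRect((P*1000).astype(np.float32)); 
    bp=cv2.boxPoints(rc)
    hm=np.zeros_like(m); cv2.fillConvexPoly(hm,hull,1)
    er=cv2.erode(hm,np.ones((3,3)))if n!="top" else hm
    g=px.min(2); w=np.where(er>0,np.clip(thr-30-g,0,None),0).astype(float)
    yy,xx=np.indices(w.shape); mk=[(w*xx).sum()/w.sum(),(w*yy).sum()/w.sum()]
    print(n,st[i],rc,bp.round(1).tolist(),"mark",mk,onz(im,[mk],0.06)*1000)
E
```

```text
top [233 187  30  27 396] ((598.22509765625, 124.66590881347656), (50.816619873046875, 82.10762786865234), 29.375476837158203) [[555.9000244140625, 148.0], [596.2000122070312, 76.4000015258789], [640.5, 101.4000015258789], [600.2000122070312, 172.89999389648438]] mark [np.float64(250.1322463768116), np.float64(204.80615942028984)] [[582.64248228 116.56564681  60.        ]]
scene [308 225  31  17 420] ((596.91259765625, 123.2563247680664), (46.6130256652832, 79.26541900634766), 29.495872497558594) [[557.0999755859375, 146.3000030517578], [596.0999755859375, 77.30000305175781], [636.7000122070312, 100.19999694824219], [597.7000122070312, 169.1999969482422]] mark [np.float64(323.31538461538463), np.float64(228.08241758241758)] [[583.54424591 116.34492645  60.        ]]
```

```bash
cat >> h.py <<'E'
YAW=np.radians(29.4); EX=np.array([np.cos(YAW),np.sin(YAW),0]); EY=np.array([-np.sin(YAW),np.cos(YAW),0]); M=np.array([0.5831,0.1165,0])
def tgtR(t):
    x=EY; z=EX*np.sin(t)+np.array([0,0,-np.cos(t)]); return R.from_matrix(np.c_[x,np.cross(z,x),z])
def tgt(bx,z,by=0): return M+(bx+0.058)*EX+by*EY+np.array([0,0,z])
def delta(o,p,t):
    Rc=R.from_rotvec(o["tool_rot"]); T=tgtR(t)
    print("shift(tool, rows)",(Rc.inv().apply(p-o["tool_pos"])/0.025).round(2),"turn",((Rc.inv()*T).as_rotvec()/0.1).round(2))
def boxf(o):
    d=o["tool_pos"]-M; print("t",round(o["t"],2),"box xyz mm",(np.array([d@EX-0.058,d@EY,d[2]])*1000).round(1),"F box",[round(float(o["contact_force"]@v),1) for v in (EX,EY,np.array([0,0,1]))],"q",o["q"].round(2),"tip turn err(.2)",((R.from_rotvec(o["tool_rot"]).inv()*tgtR(.2)).as_rotvec()).round(3))
E
python3 - <<'E'
from h import *
from station import ctrl
o=ctrl.get_obs(); boxf(o); delta(o,tgt(-.045,.15),0.2); delta(o,tgt(-.045,.15),0)
E
```

```text
t 0.25 box xyz mm [-111.1  542.6  230.7] F box [0.7, 1.0, 0.7] q [ 1.    0.05  1.61  0.    1.48 -0.12] tip turn err(.2) [-0.185  0.097 -0.958]
shift(tool, rows) [-10.26  19.31   3.24] turn [-1.85  0.97 -9.58]
shift(tool, rows) [-10.26  19.31   3.24] turn [-0.01  0.01 -9.61]
```

Request:
step_arm(increments="-0.5 0.95 0.1 0 0 0;-0.5 0.95 0.1 0 0 0;-0.5 0.95 0.1 0 0 0;-0.5 0.95 0.1 0 0 0;-0.5 0.95 0.1 0 0 0;-0.5 0.95 0.1 0 0 0;-0.5 0.95 0.1 0 0 0;-0.5 0.95 0.1 0 0 0;-0.5 0.95 0.1 0 0 0;-0.5 0.95 0.1 0 0 0", fingers=-1, newtons=40)

```text
t: 1.08
tool_pos: [0.4311, 0.3467, 0.2062]
tool_rot: [-2.659, -1.673, -0.0]
contact_force: [-0.1, 0.1, 1.2]
opening: 0.0002
```

Request:
step_arm(increments="-0.5 0.95 0.1 0 0 0;-0.5 0.95 0.1 0 0 0;-0.5 0.95 0.1 0 0 0;-0.5 0.95 0.1 0 0 0;-0.5 0.95 0.1 0 0 0;-0.5 0.95 0.1 0 0 0;-0.5 0.95 0.1 0 0 0;-0.5 0.95 0.1 0 0 0;-0.5 0.95 0.1 0 0 0;-0.5 0.95 0.1 0 0 0")

```text
t: 1.92
tool_pos: [0.5911, 0.1311, 0.181]
tool_rot: [-2.659, -1.673, 0.0]
contact_force: [0.6, -0.5, 0.1]
opening: -0.0003
```

Request:
step_arm(increments="0 0 0 0 0 -0.9;0 0 0 0 0 -0.9;0 0 0 0 0 -0.9;0 0 0 0 0 -0.9;0 0 0 0 0 -0.9;0 0 0 0 0 -0.9;0 0 0 0 0 -0.9;0 0 0 0 0 -0.9;0 0 0 0 0 -0.9;0 0 0 0 0 -0.9;0 0 0 0 0 -0.6;0 0 0 0 0 0")

```text
t: 2.92
tool_pos: [0.5904, 0.1323, 0.1812]
tool_rot: [-1.585, -2.712, 0.0]
contact_force: [-0.7, -0.5, 0.1]
opening: -0.0002
```

```bash
python3 - <<'E'
from h import *
from station import ctrl
o=ctrl.get_obs(); boxf(o); delta(o,tgt(-.045,.15),0.2); delta(o,tgt(-.045,.15),0);print(o["opening"])
E
```

```text
t 2.92 box xyz mm [-43.8  10.2 181.2] F box [-0.8, -0.1, 0.1] q [ 0.1   0.04  1.71 -0.    1.39 -1.99] tip turn err(.2) [-0.2 -0.  -0. ]
shift(tool, rows) [-0.41 -0.05  1.25] turn [-2. -0. -0.]
shift(tool, rows) [-0.41 -0.05  1.25] turn [-0. -0. -0.]
-0.00019739394674552727
```

Request:
step_arm(increments="-0.4 0 0 -1 0 0;0 0 0.5 -1 0 0;0 0 0.5 0 0 0;0 0 0 0 0 0")

```text
t: 3.25
tool_pos: [0.5959, 0.125, 0.1526]
tool_rot: [1.536, 2.619, 0.256]
contact_force: [0.1, -0.2, 0.0]
opening: -0.0003
```

```bash
python3 - <<'E'
from h import *
from station import ctrl
o=ctrl.get_obs(); boxf(o); delta(o,tgt(-.045,.08),0.2)
im=ctrl.get_image("wrist"); cv2.imwrite("pics/w1.png",im["pixels"][:,:,::-1])
print(proj(im,[tgt(-.058,.06),tgt(-.018,.06,.042),tgt(-.018,.06,-.042),tgt(-.068,.06,.042),tgt(-.068,.06,-.042),o["tool_pos"]]).round(0).tolist())
E
```

```text
t 3.25 box xyz mm [-42.7   1.1 152.6] F box [-0.0, -0.3, 0.0] q [ 0.04 -0.04  1.85  0.1   1.16 -2.07] tip turn err(.2) [-0.007 -0.003 -0.003]
shift(tool, rows) [-0.05 -0.65  2.83] turn [-0.07 -0.03 -0.03]
[[280.0, 166.0], [342.0, 222.0], [219.0, 222.0], [348.0, 151.0], [213.0, 151.0], [284.0, 272.0]]
```

View pics/w1.png

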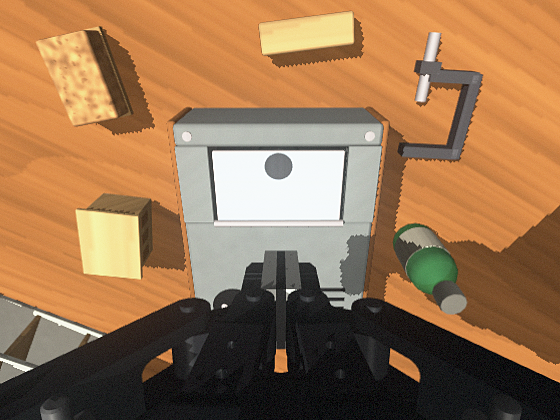

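The wrist view shows the mark at (278,166), against (280,166) predicted, so the pose is right to about 1 mm. I'll go down now.

Request:
step_arm(increments="0 -0.35 0.9 0 0 0;0 -0.3 0.9 0 0 0;0 0 0.9 0 0 0;0 0 0.1 0 0 0;0 0 0 0 0 0")

```text
t: 3.72
tool_pos: [0.5968, 0.1249, 0.0838]
tool_rot: [1.531, 2.618, 0.26]
contact_force: [-0.1, 0.4, 0.4]
opening: 0.0002
```

```bash
python3 - <<'E'
from h import *
from station import ctrl
o=ctrl.get_obs(); boxf(o); delta(o,tgt(-.045,.064),0.2)
E
```

```text
t 3.72 box xyz mm [-42.    0.6  83.8] F box [0.2, 0.4, 0.4] q [ 0.04  0.04  1.89  0.1   1.03 -2.09] tip turn err(.2) [-0.003 -0.001 -0.001]
shift(tool, rows) [-0.03 -0.27  0.75] turn [-0.03 -0.01 -0.01]
```

Request:
step_arm(increments="0 -0.25 0.3 0 0 0;0 0 0.2 0 0 0;0 0 0.1 0 0 0;0 0 0 0 0 0;0 0 0 0 0 0")

```text
t: 4.13
tool_pos: [0.5945, 0.123, 0.0694]
tool_rot: [1.529, 2.614, 0.263]
contact_force: [-0.1, -0.5, 1.0]
opening: -0.0002
```

```bash
python3 - <<'E'
from h import *
from station import ctrl
o=ctrl.get_obs(); boxf(o); delta(o,tgt(-.045,.062),0.2)
E
```

```text
t 4.13 box xyz mm [-44.9   0.   69.4] F box [-0.3, -0.3, 1.0] q [ 0.04  0.05  1.91  0.11  1.   -2.09] tip turn err(.2) [ 0.001  0.    -0.001]
shift(tool, rows) [-0.   -0.06  0.29] turn [ 0.01  0.   -0.01]
```

Request:
step_arm(increments="0 -0.02 0.1 0 0 0;0 -0.02 0.1 0 0 0;0 -0.01 0.06 0 0 0;0 0 0 0 0 0;0 0 0 0 0 0")

```text
t: 4.55
tool_pos: [0.5942, 0.1229, 0.0621]
tool_rot: [1.53, 2.615, 0.262]
contact_force: [-0.3, -0.2, -0.1]
opening: -0.0004
```

Request:
step_arm(increments="0 -0.01 0.05 0 0 0;0 0 0 0 0 0;0 0 0 0 0 0")

```text
t: 4.8
tool_pos: [0.5945, 0.123, 0.0615]
tool_rot: [1.529, 2.615, 0.263]
contact_force: [-1.0, -0.6, 2.5]
opening: -0.0001
```

Request:
step_arm(increments="0 -0.01 0.05 0 0 0;0 0 0 0 0 0;0 0 0 0 0 0")

```text
t: 5.05
tool_pos: [0.5945, 0.123, 0.0599]
tool_rot: [1.529, 2.614, 0.263]
contact_force: [-0.8, -0.2, 3.5]
opening: 0.0002
```

Request:
step_arm(increments="0 -0.01 0.05 0 0 0;0 0 0 0 0 0;0 0 0 0 0 0")

```text
t: 5.3
tool_pos: [0.5945, 0.123, 0.0585]
tool_rot: [1.529, 2.614, 0.263]
contact_force: [-0.6, 0.5, 3.8]
opening: 0.0001
```

Request:
step_arm(increments="0 -0.01 0.04 0 0 0;0 0 0 0 0 0;0 0 0 0 0 0")

```text
t: 5.55
tool_pos: [0.5946, 0.123, 0.0582]
tool_rot: [1.529, 2.614, 0.263]
contact_force: [-3.2, -0.2, 7.5]
opening: 0.0001
```

Bottomed, at 7.5 N. I'll withdraw up and towards the robot, along the tool.

Request:
step_arm(increments="0 0 -0.2 0 0 0;0 -0.1 -0.5 0 0 0;0 -0.2 -0.8 0 0 0;0 -0.2 -0.8 0 0 0;0 -0.2 -0.8 0 0 0;0 -0.1 -0.8 0 0 0;0 0 0 0 0 0;0 0 0 0 0 0")

```text
t: 6.22
tool_pos: [0.5607, 0.1037, 0.1496]
tool_rot: [1.529, 2.613, 0.264]
contact_force: [0.4, -0.4, 0.2]
opening: -0.0001
```

```bash
python3 - <<'E'
from h import *
from station import ctrl
o=ctrl.get_obs(); boxf(o); delta(o,tgt(-.045,.080),0.2)
im=ctrl.get_image("wrist"); cv2.imwrite("pics/w2.png",im["pixels"][:,:,::-1])
print(proj(im,[tgt(-.053,.05),o["tool_pos"]]).round(0).tolist())
s=ctrl.get_image("scene")["pixels"][200:320,250:400,::-1]
cv2.imwrite("pics/s2.png",cv2.resize(s,None,fx=4,fy=4))
E
```

```text
t 6.22 box xyz mm [-8.380e+01 -1.000e-01  1.496e+02] F box [0.2, -0.5, 0.2] q [ 0.   -0.14  1.95  0.11  1.16 -2.11] tip turn err(.2) [ 0.002  0.001 -0.001]
shift(tool, rows) [0.01 0.96 3.04] turn [ 0.02  0.01 -0.01]
[[283.0, 224.0], [284.0, 272.0]]
```

View pics/w2.png

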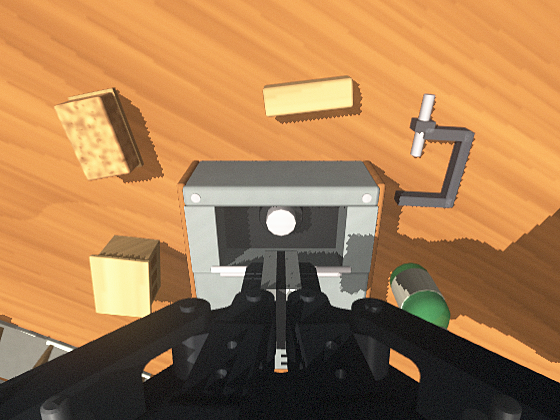

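View pics/s2.png

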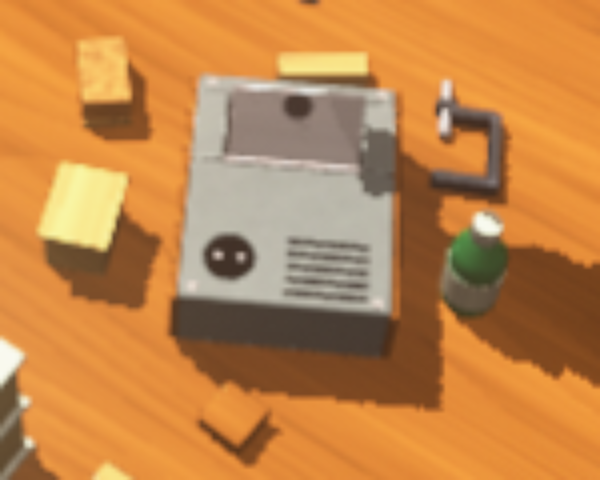

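The flap is open: its edge is seen edge-on at row 270. The button is at (281,222), against (283,224) predicted, and nothing else has moved. Next, the button.

```bash
python3 - <<'E'
from h import *
from station import ctrl
o=ctrl.get_obs(); delta(o,tgt(-.060,.111),0.2); delta(o,tgt(-.048,.055),0.2)
E
```

```text
shift(tool, rows) [-0.03  0.69  1.61] turn [-0.02 -0.01 -0.01]
shift(tool, rows) [-0.03  0.72  3.91] turn [-0.02 -0.01 -0.01]
```

Request:
step_arm(increments="0 0.35 0.4 0 0 0;0 0.35 0.5 0 0 0;0 0 0.5 0 0 0;0 0 0.5 0 0 0;0 0 0.5 0 0 0;0 0 0.5 0 0 0;0 0 0.5 0 0 0;0 0 0.3 0 0 0;0 0 0.1 0 0 0;0 0 0 0 0 0;0 0 0 0 0 0")

```text
t: 7.23
tool_pos: [0.592, 0.1215, 0.0597]
tool_rot: [1.529, 2.614, 0.263]
contact_force: [0.8, -0.8, 0.3]
opening: -0.0002
```

```bash
python3 - <<'E'
from h import *
from station import ctrl
o=ctrl.get_obs(); boxf(o);delta(o,tgt(-.048,.0475),0.2)
E
```

```text
t 7.23 box xyz mm [-47.8  -0.   59.7] F box [0.3, -1.1, 0.3] q [ 0.04  0.06  1.92  0.11  0.99 -2.1 ] tip turn err(.2) [ 0.001  0.001 -0.001]
shift(tool, rows) [ 0.   -0.1   0.48] turn [ 0.01  0.01 -0.01]
```

Request:
step_arm(increments="0 -0.03 0.15 0 0 0;0 -0.03 0.15 0 0 0;0 0 0 0 0 0;0 0 0 0 0 0")

```text
t: 7.57
tool_pos: [0.5917, 0.1215, 0.0518]
tool_rot: [1.53, 2.615, 0.263]
contact_force: [-0.7, -0.4, -0.4]
opening: 0.0002
```

Request:
step_arm(increments="0 -0.01 0.08 0 0 0;0 -0.01 0.06 0 0 0;0 0 0 0 0 0;0 0 0 0 0 0")

```text
t: 7.9
tool_pos: [0.5921, 0.1216, 0.0485]
tool_rot: [1.529, 2.614, 0.263]
contact_force: [-1.2, -1.0, 2.5]
opening: 0.0003
```

Request:
step_arm(increments="0 -0.01 0.05 0 0 0;0 0 0 0 0 0;0 0 0 0 0 0")

```text
t: 8.15
tool_pos: [0.5921, 0.1216, 0.0474]
tool_rot: [1.529, 2.615, 0.263]
contact_force: [-2.7, -0.6, 4.7]
opening: 0.0002
```

Request:
step_arm(increments="0 -0.01 0.04 0 0 0;0 0 0 0 0 0;0 0 0 0 0 0")

```text
t: 8.4
tool_pos: [0.5922, 0.1216, 0.0472]
tool_rot: [1.529, 2.615, 0.263]
contact_force: [-4.9, -1.5, 10.7]
opening: 0.0001
```

Request:
step_arm(increments="0 -0.01 0.04 0 0 0;0 0 0 0 0 0;0 0 0 0 0 0")

```text
t: 8.65
tool_pos: [0.5923, 0.1216, 0.047]
tool_rot: [1.529, 2.615, 0.263]
contact_force: [-7.8, -1.4, 14.4]
opening: -0.0
```

The button is at its hard stop: 47.0 mm barely changes while the force goes from 5 to 14 N. I'll withdraw and cross over the open flap.

Request:
step_arm(increments="0 0 -0.3 0 0 0;0 0 -0.8 0 0 0;0 0 -0.8 0 0 0;0 0 -0.8 0 0 0;0 0 -0.9 0 0 0;0 0 -0.6 0 0 0;0 0 0 0 0 0;0 0 0 0 0 0")

```text
t: 9.32
tool_pos: [0.5739, 0.1114, 0.1481]
tool_rot: [1.529, 2.614, 0.264]
contact_force: [0.1, -0.2, -0.6]
opening: 0.0001
```

```bash
python3 - <<'E'
from h import *
from station import ctrl
o=ctrl.get_obs(); boxf(o);delta(o,tgt(.005,.140),0.2);delta(o,tgt(.005,.102),0.2)
im=ctrl.get_image("wrist"); cv2.imwrite("pics/w3.png",im["pixels"][:,:,::-1])
print(proj(im,[tgt(-.053,.05),o["tool_pos"]]).round(0).tolist())
E
```

```text
t 9.32 box xyz mm [-68.6   0.  148.1] F box [0.0, -0.2, -0.6] q [ 0.02 -0.1   1.91  0.1   1.15 -2.1 ] tip turn err(.2) [ 0.001  0.001 -0.001]
shift(tool, rows) [0.   2.82 0.9 ] turn [ 0.01  0.01 -0.01]
shift(tool, rows) [0.   2.51 2.39] turn [ 0.01  0.01 -0.01]
[[283.0, 205.0], [284.0, 272.0]]
```

View pics/w3.png

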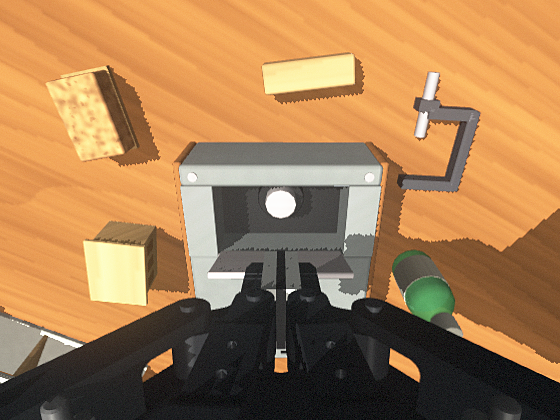

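The button is at (281,204), against (283,205) predicted, so the box hasn't shifted and the flap is still open.

Request:
step_arm(increments="0 0.7 0 0 0 0;0 0.7 0 0 0 0;0 0.7 0.2 0 0 0;0 0.7 0.3 0 0 0;0 0 0.4 0 0 0;0 -0.1 0.6 0 0 0;0 -0.2 0.8 0 0 0;0 0 0 0 0 0;0 0 0 0 0 0")

```text
t: 10.12
tool_pos: [0.6342, 0.1466, 0.0998]
tool_rot: [1.533, 2.62, 0.257]
contact_force: [0.5, -0.2, -0.0]
opening: -0.0002
```

```bash
python3 - <<'E'
from h import *
from station import ctrl
o=ctrl.get_obs(); boxf(o);
# arc, corner at r on flap
for th in (1.3,1.25,1.1,.95,.8,.65,.5,.35,.2,.1,0,-.05,-.09):
    r=.040
    cx=-.018-r*np.cos(th); cz=.0597+r*np.sin(th)
    x,z=cx+.011*np.cos(.2),cz+.011*np.sin(.2); 
    Rc=tgtR(.2); p=tgt(x,z)
    if th==1.3: delta(o,p,.2)
    else: print(th,(np.array([x,z])*1000).round(1),"dtool",(Rc.inv().apply(p-pp)/.025).round(3)[1:])
    pp=p
E
```

```text
t 10.12 box xyz mm [ 1.3  1.2 99.8] F box [0.4, -0.4, -0.0] q [ 0.08  0.11  1.78  0.1   1.07 -2.04] tip turn err(.2) [-0.006 -0.003 -0.001]
shift(tool, rows) [-0.05 -0.75 -0.17] turn [-0.06 -0.03 -0.01]
1.25 [-19.8  99.8] dtool [-0.08   0.008]
1.1 [-25.4  97.5] dtool [-0.235  0.047]
0.95 [-30.5  94.4] dtool [-0.226  0.081]
0.8 [-35.1  90.6] dtool [-0.211  0.114]
0.65 [-39.1  86.1] dtool [-0.191  0.144]
0.5 [-42.3  81.1] dtool [-0.168  0.171]
0.35 [-44.8  75.6] dtool [-0.14   0.194]
0.2 [-46.4  69.8] dtool [-0.11   0.213]
0.1 [-47.   65.9] dtool [-0.055  0.15 ]
0 [-47.2  61.9] dtool [-0.04   0.155]
-0.05 [-47.2  59.9] dtool [-0.014  0.079]
-0.09 [-47.1  58.3] dtool [-0.008  0.063]
```

Request:
step_arm(increments="-0.05 -0.35 -0.08 0 0 0;0 -0.3 -0.08 0 0 0;0 -0.1 0 0 0 0;0 -0.1 0 0 0 0;0 -0.1 0.02 0 0 0;0 -0.12 0.03 0 0 0;0 0 0 0 0 0")

```text
t: 10.7
tool_pos: [0.6145, 0.1327, 0.1019]
tool_rot: [1.529, 2.613, 0.264]
contact_force: [0.8, 0.6, 1.0]
opening: -0.0005
```

```bash
python3 - <<'E'
from h import *
from station import ctrl
o=ctrl.get_obs(); boxf(o); delta(o,tgt(-.0254,.0975),.2)
im=ctrl.get_image("wrist"); cv2.imwrite("pics/w4.png",im["pixels"][:,:,::-1])
E
```

```text
t 10.7 box xyz mm [-22.7  -1.3 101.9] F box [1.0, 0.1, 1.0] q [ 0.05  0.06  1.84  0.1   1.06 -2.07] tip turn err(.2) [ 0.002  0.001 -0.001]
shift(tool, rows) [ 0.05 -0.14  0.15] turn [ 0.02  0.01 -0.01]
```

View pics/w4.png

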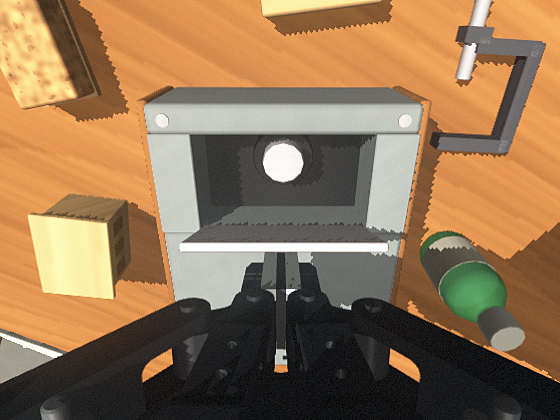

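The finger is behind the open flap on the hinge side and just touching (about 1 N). I'll follow the arc down from here.

Request:
step_arm(increments="0.03 -0.14 0.1 0 0 0;0.02 -0.12 0.1 0 0 0;0 -0.12 0.05 0 0 0;0 -0.11 0.06 0 0 0;0 -0.1 0.06 0 0 0;0 0 0 0 0 0")

```text
t: 11.25
tool_pos: [0.6018, 0.1272, 0.0883]
tool_rot: [1.53, 2.616, 0.261]
contact_force: [1.2, -0.7, 2.1]
opening: -0.0002
```

```bash
python3 - <<'E'
from h import *
from station import ctrl
o=ctrl.get_obs(); boxf(o); delta(o,tgt(-.0351,.0906),.2)
im=ctrl.get_image("wrist"); cv2.imwrite("pics/w5.png",im["pixels"][:,:,::-1])
E
```

```text
t 11.25 box xyz mm [-36.4   0.2  88.3] F box [0.7, -1.2, 2.1] q [ 0.05  0.05  1.88  0.1   1.04 -2.08] tip turn err(.2) [-0.002 -0.    -0.001]
shift(tool, rows) [-0.01  0.07 -0.08] turn [-0.02 -0.   -0.01]
```

View pics/w5.png

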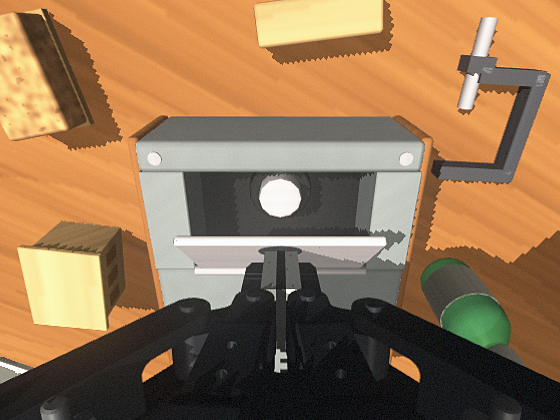

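The flap is partly down with the tip on its mark. Carrying on.

Request:
step_arm(increments="0 -0.1 0.07 0 0 0;0 -0.09 0.08 0 0 0;0 -0.08 0.08 0 0 0;0 -0.08 0.09 0 0 0;0 -0.07 0.1 0 0 0;0 -0.06 0.1 0 0 0;0 -0.05 0.1 0 0 0;0 0 0 0 0 0")

```text
t: 11.97
tool_pos: [0.5931, 0.1225, 0.0702]
tool_rot: [1.53, 2.616, 0.26]
contact_force: [0.4, -2.2, 2.3]
opening: 0.0001
```

```bash
python3 - <<'E'
from h import *
from station import ctrl
o=ctrl.get_obs(); boxf(o); delta(o,tgt(-.0464,.0698),.2); delta(o,tgt(-.046,.0619),.2)
E
```

```text
t 11.97 box xyz mm [-46.3   0.3  70.2] F box [-0.8, -2.1, 2.3] q [ 0.04  0.05  1.91  0.11  1.01 -2.09] tip turn err(.2) [-0.002 -0.    -0.001]
shift(tool, rows) [-0.01 -0.01  0.02] turn [-0.02 -0.   -0.01]
shift(tool, rows) [-0.01 -0.05  0.33] turn [-0.02 -0.   -0.01]
```

Request:
step_arm(increments="0 -0.03 0.1 0 0 0;0 -0.02 0.1 0 0 0;0 -0.02 0.1 0 0 0;0 -0.01 0.05 0 0 0;0 0 0 0 0 0;0 0 0 0 0 0")

```text
t: 12.47
tool_pos: [0.5931, 0.1225, 0.0617]
tool_rot: [1.53, 2.616, 0.261]
contact_force: [-1.0, -1.8, 3.2]
opening: -0.0002
```

Request:
step_arm(increments="0 -0.01 0.05 0 0 0;0 0 0 0 0 0;0 0 0 0 0 0")

```text
t: 12.72
tool_pos: [0.5933, 0.1226, 0.0606]
tool_rot: [1.53, 2.616, 0.261]
contact_force: [-1.5, -1.9, 3.8]
opening: 0.0
```

Request:
step_arm(increments="0 -0.01 0.05 0 0 0;0 0 0 0 0 0;0 0 0 0 0 0")

```text
t: 12.97
tool_pos: [0.5936, 0.1227, 0.0595]
tool_rot: [1.53, 2.615, 0.262]
contact_force: [-2.2, -0.7, 2.6]
opening: 0.0002
```

Request:
step_arm(increments="0 -0.01 0.05 0 0 0;0 0 0 0 0 0;0 0 0 0 0 0")

```text
t: 13.22
tool_pos: [0.5937, 0.1228, 0.0584]
tool_rot: [1.53, 2.615, 0.262]
contact_force: [-2.0, -0.8, 2.8]
opening: -0.0001
```

Request:
step_arm(increments="0 -0.01 0.04 0 0 0;0 0 0 0 0 0;0 0 0 0 0 0")

```text
t: 13.47
tool_pos: [0.5938, 0.1228, 0.0581]
tool_rot: [1.53, 2.615, 0.262]
contact_force: [-4.5, -0.7, 7.1]
opening: -0.0002
```

Bottomed again at 58.1 mm, the same as in the first press. I'll withdraw slowly and check.

Request:
step_arm(increments="0 0 -0.1 0 0 0;0 0 -0.1 0 0 0;0 0 -0.2 0 0 0;0 0 -0.4 0 0 0;0 -0.1 -0.6 0 0 0;0 -0.2 -0.8 0 0 0;0 -0.2 -0.8 0 0 0;0 -0.2 -0.8 0 0 0;0 0 -0.5 0 0 0;0 0 0 0 0 0;0 0 0 0 0 0;0 0 0 0 0 0")

```text
t: 14.47
tool_pos: [0.5597, 0.1039, 0.1583]
tool_rot: [1.53, 2.616, 0.261]
contact_force: [-0.2, -0.8, -0.2]
opening: -0.0001
```

```bash
python3 - <<'E'
from h import *
from station import ctrl
o=ctrl.get_obs(); boxf(o)
im=ctrl.get_image("wrist"); cv2.imwrite("pics/w6.png",im["pixels"][:,:,::-1])
print(proj(im,[tgt(-.058,.06),tgt(-.018,.06,.042),tgt(-.018,.06,-.042),tgt(-.068,.06,.042),tgt(-.068,.06,-.042)]).round(0).tolist())
s=ctrl.get_image("scene")["pixels"][200:320,250:400,::-1]
cv2.imwrite("pics/s6.png",cv2.resize(s,None,fx=4,fy=4))
E
```

```text
t 14.47 box xyz mm [-84.5   0.5 158.3] F box [-0.6, -0.6, -0.2] q [ 0.   -0.15  1.94  0.1   1.18 -2.11] tip turn err(.2) [-0.001 -0.001 -0.001]
[[282.0, 219.0], [338.0, 266.0], [226.0, 267.0], [343.0, 207.0], [221.0, 207.0]]
```

View pics/w6.png

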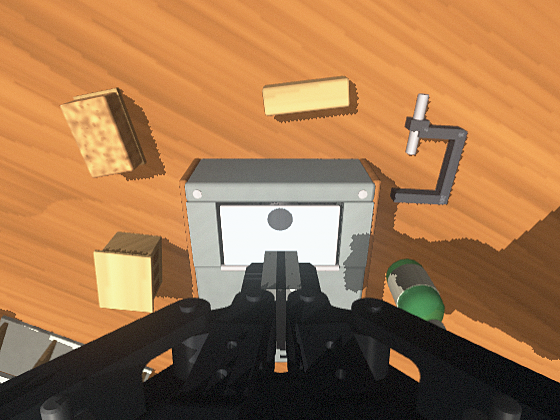

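View pics/s6.png

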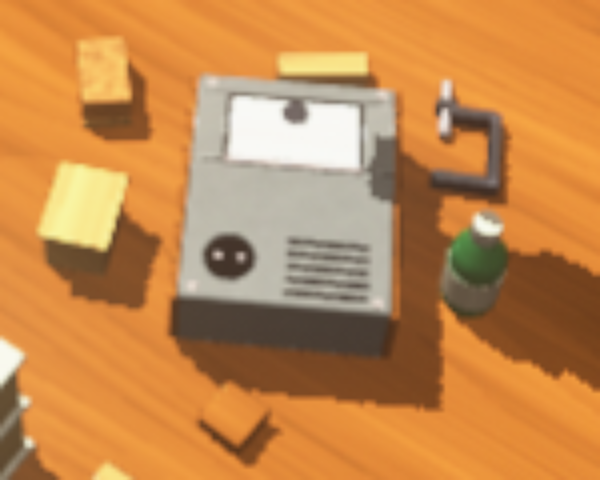

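The flap is shut and flush, with its mark at (280,218) against (282,219) predicted, and nothing else has moved. I'll wait a second and check once more before handing in.

Request:
step_arm(increments="0 0 0 0 0 0;0 0 0 0 0 0;0 0 0 0 0 0;0 0 0 0 0 0;0 0 0 0 0 0;0 0 0 0 0 0;0 0 0 0 0 0;0 0 0 0 0 0;0 0 0 0 0 0;0 0 0 0 0 0;0 0 0 0 0 0;0 0 0 0 0 0")

```text
t: 15.57
tool_pos: [0.5602, 0.1038, 0.1594]
tool_rot: [1.53, 2.615, 0.262]
contact_force: [-0.5, -0.1, 0.2]
opening: -0.0001
```

```bash
python3 - <<'E'
from h import *
from station import ctrl
im=ctrl.get_image("wrist")["pixels"][:,:,::-1]
print(np.abs(im.astype(int)-cv2.imread("pics/w6.png"))[190:270,180:380].mean())
print(ctrl.finish_job())
E
```

```text
9.7369375
the job is handed in; nothing more can be done
None
```

The job is handed in at about 15.6 s. The shut fingertips did all the pressing:
- **Release:** I pressed the flap to its bottom at about 7.5 N, and it popped open as the finger withdrew.
- **Reset button:** I pressed it to its hard stop, about 5 mm of tip travel, up to about 14 N upward force.
- **Closing:** I swung the flap shut from the hinge side and pressed it to the same bottom depth at about 7 N.

**Last checks:** After I let go, the wrist and scene pictures showed the flap flush, with its mark within about 2 px of the prediction. The other bench items in view were where they started, and the contact force was near zero.

**Not settled:** I also compared the flap area of a wrist picture taken about 1.1 s later with the previous one. The mean difference was 9.7 grey levels, so the two did not match closely. The arm had settled by about 1 mm in between, which probably explains it. I handed in without viewing that second picture, so that it stayed shut over that second is not separately confirmed.

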